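Open the double-latched proof press and register the tile

TASK

Open the small proof press and register its tile: swing the black front latch down and clear, lift the lid by its bar until the hidden safety catch stops it and let go of it there, then reach under the raised lip, feel for the red catch tab and push it fully in. Take the lid again from underneath and raise it until it stands upright, then tap the white tile along its channel, from whichever side is needed, until its centre line is on the two red pointers. Leave the lid standing open, hands off, and do not disturb the other things on the bench.

Things in the scene. Friction and masses are not known exactly. Their poses are not given: they have to be found in the camera images.
- press: Proof press fixed to the bench: blue base x -25 to 235, y +-150 (mm). Origin: on the table below the middle of the closed lid's front face; x from front (facing the bench's right, -y) to hinge, y along the front towards the robot, z up. All mm figures below are in this frame. Floor plate top z 14; front wall x -8 to -2 and side walls |y| 140 to 150, tops z 36; open well x 0 to 95; platen x 95 to 235, top z 40.
- channel (a point): Middle of the tile's channel on the platen: x 152, y 0, z 40. Two steel rails along y, x 98 to 105.5 and 198.5 to 206, y +-140, tops at z 46, guide the tile. Fixed.
- lid (a joint): Lid angle, rad: 0 closed, grows as the front lip rises, end stop 1.6. Aluminium shell with clear window, 0.4 to 0.8 kg, counterbalanced: 2 to 4 N at the front moves it either way and it stays wherever left. Closed: x 0 to 222, y +-145, z 42 (lower edge of its skirts, front one 3 mm thick) to 104, hollow below. Latch off, it rises freely until the safety catch stops it at about 0.25 rad; do not force it.
- lid_hinge (a point): Middle of the lid's hinge axis, which is parallel to y through x 220, z 25. Fixed.
- lid_lip (a point): Middle of the lid's front lower edge (lip); closed at x 0, z 42; at the catch (0.25 rad) at about x 11, z 97. Moves with the lid.
- lid_handle (a point): Middle of the lid's black round lifting bar, 14 mm thick, 100 mm long along y, on posts at its two ends. Lid closed: x 35, y 0, z 136, 32 mm above the lid's top, free beneath. Moves with the lid; being round it can roll between gripping fingers.
- latch (a joint): Primary latch angle, rad: near 0 upright and locked (its hook lies over a lug on the lid's front); grows to 1.25 as its top swings away from the lid, towards -x and down; the lid is free above 0.5. Pivot axis parallel to y through x -8, y 100, z 24. Stays where left; about 2.5 N at the handle moves it.
- latch_handle (a point): Point in the latch's black handle. Upright, the handle is a flat grip x -27 to -14, y 86 to 114, z 84 to 150, standing 46 mm above the lid's top; this point is at x -20, y 100, z 135. It can be pushed over from behind with shut fingers.
- catch (a joint): Hidden safety catch, slide in m: 0 out (holds the lid), 0.020 fully in towards +x; over 0.014 the lid passes. Stays where pushed; about 3 N. Pushed only at its upright red tab: 36 mm wide (y), x 5 to 18, red from z 44 to 72, all behind the lid's front skirt when closed. The tab's place along the front is not measured: its middle lies anywhere from y -90 to 30; find it by touch or sight.
- front_wall (a point): Middle of the front wall's top, x -5, y 0, z 36. With the lid resting at the catch the tab's front strip shows from above, and shut fingers, narrow side to the lip, tilted some 30 degrees (pointing down and to +x), fit over this wall and under the lip. Swept along y at x below 30, z above 45 from y -120 towards +y, they meet nothing before the tab's side. Fixed.
- tile: White ceramic tile 90 (x) by 100 (y) by 14 mm thick, 0.25 to 0.5 kg, loose, black line along x over its middle. Origin: centre of its underside. Lies flat on the platen (z 40) in the channel at x 152 with 1.5 mm play to each rail; slides along y only; too wide to grip.
- pointers: Pair of red register pointers, 12 mm wide, fixed on the rail tops (z 46 to 49, clear of the tile). Origin: midway between them at x 152; the tile is registered when its middle has the same y as this point. They are 12 to 35 mm to one side of the channel's middle, the tile starts as much to the other side.
- tub_blue: Loose ink tub, blue lid, 90 mm wide, 85 mm high, behind the press's hinge side; origin at its foot. Leave it alone.
- squeegee: Wooden squeegee, 180 mm long, 24 mm high, lying behind the press's hinge side. Leave it alone.
- screwdriver: Screwdriver lying before the press's front. Leave it alone.
- spatula: Ink spatula lying to the right. Leave it alone.
- tape: Orange tape roll, 100 mm wide, 48 mm high, lying flat to the right. Leave it alone.
- tub_yellow: Ink tub, yellow lid, 95 mm high, to the left. Leave it alone.
- tub_red: Ink tub, red lid, 85 mm high, to the left. Leave it alone.

How it is judged:
On the way, in this order (a step that is already met when the one before it is completed fails the run):
1. the latch is swung clear (over 0.5 rad) with the lid still down (value of joint latch above 0.5 rad and value of joint lid below 0.08 rad), for 0.1 s.
2. the lid rests raised at the catch (0.15 to 0.33 rad), let go, catch still out (value of joint lid between 0.15 and 0.33 rad and value of joint catch below 0.01 m and contact force between the fingers and lid below 0.3 N), for 0.3 s.
3. the catch is pushed in (over 14 mm) while the lid is only slightly raised (value of joint catch above 0.014 m and value of joint lid below 0.4 rad), for 0.1 s.
4. the lid stands open (over 1.35 rad) (value of joint lid above 1.35 rad), for 0.2 s.
5. the tile's middle is within 4 mm of the pointers (y of tile in the frame of pointers between -0.004 and 0.004 m), for 0.2 s.
At the end, for the whole second after the job is handed in: Latch swung clear (over 0.5 rad), catch pushed in (over 14 mm), lid standing open (over 1.35 rad), and the tile at rest, flat in its channel with its middle within 4 mm of the pointers (all of step 5 and value of joint latch above 0.5 rad and value of joint lid above 1.35 rad and value of joint catch above 0.014 m and z of tile in the frame of pointers below 0 m and linear speed of tile below 0.01 m/s and angle between tile's own z axis and vertical below 0.04 rad); the robot touches nothing.
It fails at once if another thing on the bench is moved by more than 25 mm (distance of any of tub_blue, squeegee, screwdriver, spatula, tape, tub_yellow, tub_red from where it was at the start of the episode above 0.025 m).
It fails at once if the lid is forced past the catch (over 0.42 rad with the catch less than 12 mm in) (value of joint lid between 0.42 and 0.6 rad and value of joint catch below 0.012 m).
It also fails if it takes over 67 s, if anything falls off the work surface, if the arm or the gripper's body presses on something with over 40 N, if the wrist force passes 120 N, or if a joint passes its speed limit or range.

ROBOT

A 6-joint arm with a two-finger parallel gripper is mounted at the origin on the work surface. World frame = base frame: x ahead of the robot, y to its left, z up, the work surface at z = 0. Lengths are in m, angles in rad, forces in N, time in s.
With the tool pointing down it reaches from about 0.35 to 0.775 m from the base axis. Payload 5.5 kg.
Tool frame: the origin (TCP) lies midway between the tips of the shut fingers; the grasp point (between the pads) lies 19 mm behind it; z points along the fingers, y is the line along which they close (so a half turn about z gives the same grasp; the last joint's range is limited). The gripper opens to 85 mm and grips with 20 to 120 N. Pads are 22 mm wide; open, the fingers measure 114 mm over their backs; the gripper's body (76 mm by 85 mm) begins 54 mm behind the grasp point. The pads swing forward as they close: fully open they stand 13 mm farther back than shut.
Start: joints at [-1.345, 0.313, 0.046, 1.304, 0, 1.431], TCP at [0.206, -0.537, 0.205] pointing down, gripper open.
Joint ranges: [-2.76, 2.76], [-0.86, 1.69], [-1.03, 1.26], [-2.2, 2.34], [-1.47, 1.5], [-3.14, 3.14]. Speed limits (rad/s): [2.57, 2.57, 3.14, 3.14, 3.14, 3.14].

INTERFACE

Orientations are given as a unit quaternion [w, x, y, z].
In Python, from workcell import env gives the robot as it stands.
- The arm moves only by the tool move_arm, never from a script. Its argument "targets" is a list of rows, each a list of 3 entries, a list of its own where there are three numbers: the shift along the tool's x, y, z in mm, then the turn, a rotation vector about the tool's x, y, z in units of 10 degrees (1.0 is 10 degrees), then the closure, from -1 (fully open) to 1 (shut). In form: [[[dx, dy, dz], [ax, ay, az], gripper], ...]. A call has 1 to 5 rows; each row is the pose to reach, as a shift and turn from the pose commanded when the call began, along the tool's axes at that moment; what a row does not reach only later rows make up. A row lasts 1/8 s, in which the tool goes at most 62.5 mm and 10.7 degrees, less where a joint would pass 70% of its speed; a pose out of reach is approached as far as the arm can. A call with a gripper value outside its range is refused whole. The fingers move at their own pace and stop on an object; "squeeze" is the grip in N (left out, the last holds). Time passes only in rows, so rows that repeat a pose let the fingers close. It gives the time, the measured TCP pose, the force, the opening and the grip force at its end, in the units of the state.
- env.get_state(): the state, without advancing time (a new reading comes with each control period).
- env.read_camera(name): name is "side" or "top" or "wrist"; returns a dict with "pixels" (480x640x3 uint8, red, green, blue), "fovy" (degrees; the focal length in pixels is half the picture's height over the tangent of half this angle, whatever the lens; pixels are square), "cx", "cy" (the principal point, pixels), "extrinsics" (4x4, takes a point from world to camera coordinates); the wrist camera has in their place "mount" (4x4, takes a point from camera to tool coordinates, whose origin is the TCP and whose axes are the flange's). Camera axes: x right, y up, looking along -z (the intrinsics and any distortion apply to the point x, -y, -z); pixel columns grow to the right and rows downward; lengths in m; the calibration is good to about 2 mm. A picture is of the moment at which its call begins: read the wrist's pose just before it. There is no depth.
- env.hand_in(): hands the job in; it is judged then, once.
Trained networks look in a picture, given as the dict that the camera call returned (one of the last four; its "shot" number tells which), for a name from the list of things; names that differ only in an ending like _2 or _b are one class to them, and where a whole thing is asked for, a point or a joint stands for the part that bears it (a point fixed in the world has none). Each returns a list of dicts, best first, with "confidence" (0 to 1); they miss things now and then, are a little off and sometimes report something else, mostly with a low value. They report only what shows in the picture. A call takes as long as a camera call.
- env.spot_in(thing, picture): "centre" ([x, y, z] in m, in world coordinates, good to about 4 mm: the middle of the surface that is visible of it).
- env.regions_of(thing, picture): "mask" (480x640 bool, what is visible of it).
- env.landmark_of(thing, picture): "centre" ([x, y, z] in m, in world coordinates, good to about 4 mm: a listed point, or the origin of a listed thing).
The state is a dict: "clock": time; "joint_pos": joint angles; "qvel": joint speeds; "tau": joint torques, N m; "tcp_pos": TCP position; "orientation": TCP orientation; "wrist_force": force on the tool from outside, world axes, zero at the start; "ft_torque": the same for the moment, N m; "finger_gap": finger opening in m; "grip_force": force on a finger pad.
Only numpy, scipy, OpenCV 4.12 (cv2) and the standard library are available. Lean on these libraries where they do the work, as an engineer would, in place of code of your own. Each camera call takes 0.05 s, during which the arm holds its last target. There are 200 camera calls.

## Working session

There is one attempt and no reset: what is moved stays moved. The work goes in short steps, Python scripts to look and compute and a tool call to move; the robot and the scene stay as the last step left them, time stands still between calls to the robot, and variables do not carry over. Pictures are saved under pics/ and viewed, at most 13 in all, crops included, and the job is handed in when it is done.

Besides the shell and the picture viewer there is one more tool, called after "Emit:" by a JSON object that holds its "op" and its "data", one argument or row to a line. move_arm: Moves the arm, as the interface text tells. Its arguments: {"type":"object","properties":{"targets":{"type":"array","items":{"type":"array"}},"squeeze":{"type":"number"}},"required":["targets"]}

```bash
ls; mkdir -p pics
python3 - <<'E'
from workcell import env
import cv2,numpy as np
s=env.get_state(); print({k:np.round(v,3).tolist() for k,v in s.items()})
for n in ("top","side"):
    p=env.read_camera(n); cv2.imwrite(f"pics/{n}0.png",p["pixels"][:,:,::-1])
    print(n,p["fovy"],p["cx"],p["cy"],np.round(p["extrinsics"],3).tolist(),[k for k in p if k!="pixels"])
    for t in ("press","channel","lid_hinge","lid_lip","lid_handle","latch_handle","front_wall","pointers","tile","tape","spatula","screwdriver","tub_blue","tub_yellow","tub_red","squeegee"):
        r=env.landmark_of(t,p); print(t,[(np.round(q["centre"],3).tolist(),round(q["confidence"],2)) for q in r[:2]])
E
```

```text
pics
{'clock': 0.0, 'joint_pos': [-1.345, 0.314, 0.045, 1.304, -0.0, 1.431], 'qvel': [-0.001, 0.002, 0.001, -0.0, -0.001, -0.001], 'tau': [0.0, -48.063, 29.853, 0.019, -0.0, -0.0], 'tcp_pos': [0.206, -0.536, 0.204], 'orientation': [-0.001, 0.983, 0.182, -0.0], 'wrist_force': [-0.091, 0.246, 0.392], 'ft_torque': [0.01, -0.035, -0.026], 'grip_force': 0.0, 'finger_gap': 0.085}
top 48.4540267940553 308.10844237419343 242.90808812292124 [[-0.01, -1.0, 0.004, 0.014], [0.992, -0.009, 0.127, -0.582], [-0.127, 0.005, 0.992, -1.435], [0.0, 0.0, 0.0, 1.0]] ['fovy', 'cx', 'cy', 'extrinsics', 'shot']
press [([0.532, -0.047, 0.002], 0.96)]
channel []
lid_hinge [([0.484, 0.168, 0.02], 0.94)]
lid_lip [([0.437, -0.092, 0.134], 0.56), ([0.617, 0.47, -0.006], 0.46)]
lid_handle [([0.525, -0.014, 0.137], 0.95)]
latch_handle [([0.436, -0.092, 0.131], 0.46)]
front_wall [([0.537, -0.05, 0.035], 0.57)]
pointers [([0.619, 0.467, -0.002], 0.5)]
tile []
tape [([0.658, -0.467, -0.002], 0.65)]
spatula [([0.445, -0.425, -0.0], 0.83), ([0.618, 0.467, -0.003], 0.29)]
screwdriver [([0.595, -0.214, 0.0], 0.72), ([0.61
[... 314 characters left out ...]
32, -0.56, 0.828, -0.104], [-0.082, 0.824, 0.561, -1.192], [0.0, 0.0, 0.0, 1.0]] ['fovy', 'cx', 'cy', 'extrinsics', 'shot']
press [([0.535, -0.046, 0.001], 0.68)]
channel []
lid_hinge [([0.485, 0.168, 0.023], 0.76)]
lid_lip []
lid_handle [([0.527, -0.014, 0.135], 0.64)]
latch_handle [([0.445, -0.092, 0.136], 0.65)]
front_wall []
pointers [([0.616, 0.464, -0.005], 0.62)]
tile []
tape [([0.656, -0.467, 0.004], 0.68)]
spatula [([0.445, -0.423, -0.003], 0.94)]
screwdriver [([0.592, -0.214, 0.002], 0.89)]
tub_blue [([0.392, 0.304, 0.002], 0.8)]
tub_yellow [([0.477, 0.433, 0.0], 0.71)]
tub_red [([0.619, 0.464, -0.006], 0.75)]
squeegee [([0.552, 0.313, -0.001], 0.72), ([0.477, 0.436, 0.003], 0.72)]
```

View pictures.

View pics/top0.png

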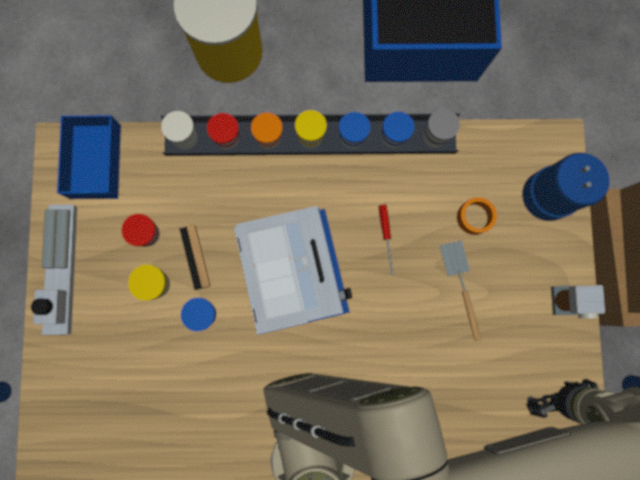

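View pics/side0.png

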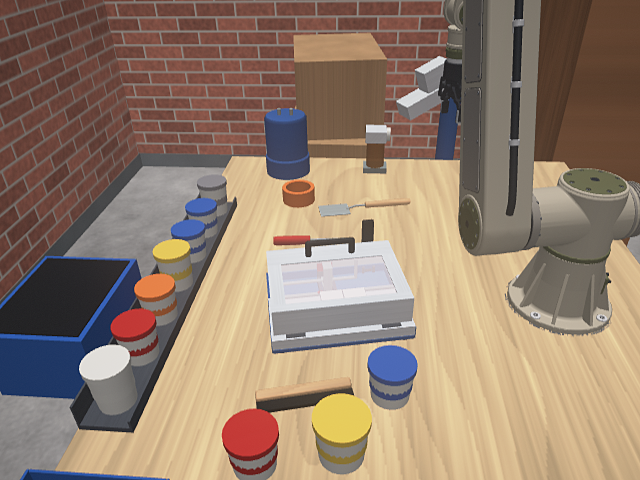

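```bash
cat > h.py <<'E'
from workcell import env
import numpy as np, json, cv2
from scipy.spatial.transform import Rotation as R
from scipy.optimize import least_squares
def tool():
    s=env.get_state(); q=s["orientation"]
    return np.array(s["tcp_pos"]), R.from_quat([q[1],q[2],q[3],q[0]]), s
def press():
    x,y,a=json.load(open("press.json")); return np.array([x,y,0]), R.from_euler("z",a)
def ori(tilt, xdir):
    """tool pointing down, tool x along press 'x','-x','y','-y'; tilt deg about press y: + leans tip towards press +x"""
    z=np.array([0,0,-1.]); x={"x":[1,0,0],"-x":[-1,0,0],"y":[0,1,0],"-y":[0,-1,0]}[xdir]; x=np.array(x,float)
    M=R.from_matrix(np.c_[x,np.cross(z,x),z])
    return R.from_euler("y",-tilt,degrees=True)*M   # about press y
def rows(*tg):
    """tg: (x,y,z mm in press frame, R in press frame)"""
    t,q,s=tool(); o,P=press()
    p0=P.inv().apply(t-o)*1000; print("t",round(s["clock"],2),"now press",p0.round(1),"toolz",(P.inv()*q).apply([0,0,1]).round(2),"toolx",(P.inv()*q).apply([1,0,0]).round(2),"F",P.inv().apply(s["wrist_force"]).round(1))
    for x,y,z,r in tg:
        d=q.inv().apply(P.apply(np.array([x,y,z])/1000)+o-t)*1000
        w=np.degrees((q.inv()*P*r).as_rotvec())/10
        print([d.round(1).tolist(),w.round(2).tolist()])
def proj(p,pt):
    c=np.asarray(p["extrinsics"]); v=c[:3,:3]@pt+c[:3,3]; f=240/np.tan(np.radians(p["fovy"]/2))
    return p["cx"]+f*v[0]/-v[2], p["cy"]+f*v[1]/v[2]
def ray(p,u,v,z):
    """world point on plane height z seen at pixel"""
    c=np.asarray(p["extrinsics"]); f=240/np.tan(np.radians(p["fovy"]/2))
    d=c[:3,:3].T@np.array([(u-p["cx"])/f,-(v-p["cy"])/f,-1]); o=-c[:3,:3].T@c[:3,3]
    return o+d*(z-o[2])/d[2]
E
python3 - <<'E'
from h import *
M=[(0,0,.532,-.047),(220,0,.484,.168),(35,0,.525,-.014),(-5,0,.537,-.05),(0,0,.535,-.046),(220,0,.485,.168),(35,0,.527,-.014),(-20,100,.445,-.092),(-20,100,.436,-.092)]
for k in range(2):
    p=env.read_camera("top")
    for t,a in (("press",(0,0)),("lid_hinge",(220,0)),("lid_handle",(35,0))):
        for r in env.landmark_of(t,p)[:1]: M.append((*a,*r["centre"][:2]))
M=np.array(M)
f=lambda v:(v[:2]+np.c_[M[:,0]*np.cos(v[2])-M[:,1]*np.sin(v[2]),M[:,0]*np.sin(v[2])+M[:,1]*np.cos(v[2])]/1000-M[:,2:]).ravel()
r=least_squares(f,[.53,-.05,1.8],loss="soft_l1",f_scale=.003); print(r.x,np.degrees(r.x[2]),(r.fun*1000).round(1))
json.dump(list(r.x),open("press.json","w"))
B=ori(0,"x"); rows((8,100,200,B),(8,100,118,B))
# verify overlay
p=env.read_camera("top"); im=p["pixels"][:,:,::-1].copy(); o,P=press()
for q in [(0,145,104),(0,-145,104),(222,-145,104),(222,145,104),(35,50,143),(35,-50,143),(-25,150,14),(-25,-150,14),(-20,100,150)]:
    u,v=proj(p,P.apply(np.array(q)/1000)+o); cv2.circle(im,(int(u*1+.5),int(v+.5)),1,(0,0,255),-1)
cv2.imwrite("pics/ov.png",cv2.resize(im[190:350,210:410],(800,640))[:600])
E
```

```text
[ 0.53407593 -0.04684901  1.80167488] 103.22836685810435 [ 2.1  0.2 -0.3 -0.7  1.1  1.2 -1.8 -1.7 -0.9 -0.8 -1.3 -0.7 -0.9  1.2
 -3.7  2.8  5.3  2.8  1.1 -0.5 -0.1 -2.8  1.6 -2.7  0.3  3.3  1.  -2.5
 -2.3  1.6]
t 2.1 now press [-402.   431.8  204.8] toolz [-0. -0. -1.] toolx [ 0.13 -0.99  0.  ] F [-0.2 -1.   0.8]
[[384.0, -361.6, 4.8], [0.0, 0.0, -8.23]]
[[384.0, -361.6, 86.8], [0.0, 0.0, -8.23]]
```

View pics/ov.png

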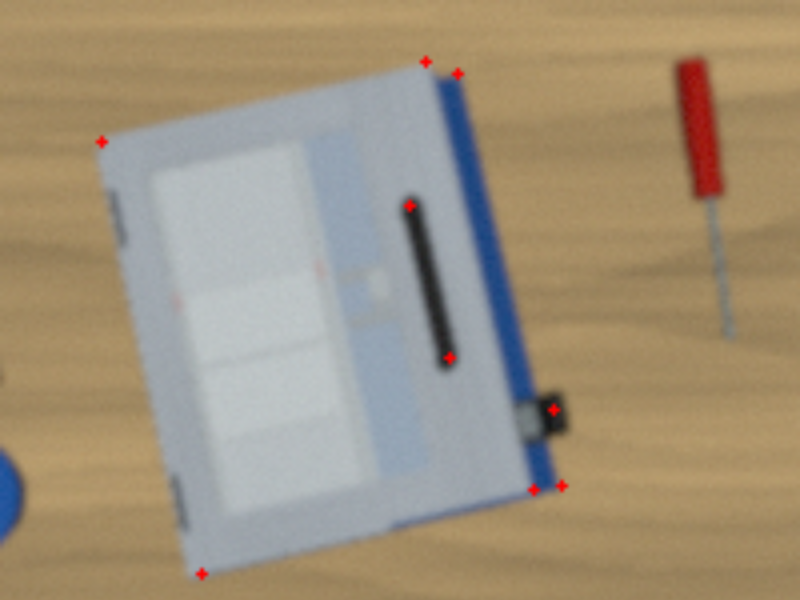

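Emit:
{"op": "move_arm", "data": {
  "targets": [
    [[384,-362,5],[0,0,-8.2],1],
    [[384,-362,5],[0,0,-8.2],1],
    [[384,-362,5],[0,0,-8.2],1],
    [[384,-362,5],[0,0,-8.2],1],
    [[384,-362,5],[0,0,-8.2],1]
  ]
}}

```text
clock: 2.78
tcp_pos: [0.3419, -0.2538, 0.2021]
orientation: [0.001, 0.793, 0.609, 0.0]
wrist_force: [1.2, -0.1, 0.6]
finger_gap: 0.0002
grip_force: 0.0
```

Run:
```python
from h import *
B=ori(0,"x"); rows((8,100,200,B),(8,100,120,B))
```

```text
t 2.77 now press [-157.5  234.4  202.1] toolz [-0. -0. -1.] toolx [ 0.88 -0.47 -0.  ] F [-0.4 -1.2  0.6]
[[209.4, 40.1, 2.0], [0.01, 0.0, -2.82]]
[[209.4, 40.0, 82.0], [0.01, 0.0, -2.82]]
```

Emit:
{"op": "move_arm", "data": {
  "targets": [
    [[209,40,2],[0,0,-2.8],1],
    [[209,40,2],[0,0,-2.8],1],
    [[209,40,2],[0,0,-2.8],1],
    [[209,40,2],[0,0,-2.8],1],
    [[209,40,2],[0,0,-2.8],1]
  ]
}}

```text
clock: 3.4
tcp_pos: [0.4356, -0.063, 0.1999]
orientation: [0.0, 0.623, 0.782, -0.0]
wrist_force: [0.1, 0.4, -0.7]
finger_gap: -0.0002
grip_force: 0.0
```

Run:
```python
from h import *
B=ori(0,"x"); rows((8,100,120,B),(-25,100,117,B),(-55,100,105,B),(-80,100,88,B),(-95,100,68,B))
```

```text
t 3.4 now press [  6.8  99.5 199.9] toolz [-0. -0. -1.] toolx [ 1.   -0.01 -0.  ] F [ 0.4 -0.2 -0.7]
[[1.2, -0.5, 79.9], [0.0, 0.0, -0.03]]
[[-31.8, -0.3, 82.9], [0.0, 0.0, -0.03]]
[[-61.8, -0.1, 94.9], [0.0, 0.0, -0.03]]
[[-86.8, 0.0, 111.9], [0.0, 0.0, -0.03]]
[[-101.8, 0.1, 131.9], [0.0, 0.0, -0.03]]
```

Emit:
{"op": "move_arm", "data": {
  "targets": [
    [[3,0,40],[0,0,0],1],
    [[3,0,78],[0,0,0],1],
    [[3,0,78],[0,0,0],1]
  ]
}}

```text
clock: 3.78
tcp_pos: [0.4317, -0.0618, 0.1197]
orientation: [-0.003, 0.625, 0.78, -0.001]
wrist_force: [0.3, 0.3, 0.5]
finger_gap: 0.0002
grip_force: 0.0
```

Emit:
{"op": "move_arm", "data": {
  "targets": [
    [[-15,0,2],[0,0,0],1],
    [[-35,0,5],[0,0,0],1],
    [[-55,0,12],[0,0,0],1],
    [[-75,0,23],[0,0,0],1],
    [[-90,0,35],[0,0,0],1]
  ]
}}

```text
clock: 4.4
tcp_pos: [0.4554, -0.1515, 0.0866]
orientation: [0.001, 0.625, 0.781, 0.0]
wrist_force: [0.8, 0.8, 1.5]
finger_gap: -0.0002
grip_force: 0.8
```

Run:
```python
from h import *
B=ori(0,"x"); rows((-98,100,70,B),(-108,100,55,B))
```

```text
t 4.4 now press [-83.8 100.5  86.6] toolz [-0. -0. -1.] toolx [ 1.   -0.01 -0.  ] F [ 0.6 -1.   1.5]
[[-14.1, 0.7, 16.6], [0.01, 0.01, -0.06]]
[[-24.1, 0.8, 31.7], [0.01, 0.01, -0.06]]
```

Emit:
{"op": "move_arm", "data": {
  "targets": [
    [[-12,0,14],[0,0,0],1],
    [[-22,0,28],[0,0,0],1],
    [[-22,0,28],[0,0,0],1],
    [[-10,0,-30],[0,0,0],1],
    [[-10,0,-90],[0,0,0],0]
  ]
}}

```text
clock: 5.03
tcp_pos: [0.4549, -0.1576, 0.1773]
orientation: [-0.002, 0.624, 0.781, -0.0]
wrist_force: [0.8, -1.5, 1.1]
finger_gap: 0.0168
grip_force: 0.0
```

Run:
```python
from h import *
A=ori(0,"y"); rows((35,0,200,A),(35,0,115,A))
for n in ("top","side"):
    p=env.read_camera(n); print([(np.round(press()[1].inv().apply(np.array(r["centre"])-press()[0])*1000),r["confidence"]) for t in ("latch_handle","lid_handle") for r in env.landmark_of(t,p)[:1]])
```

```text
t 5.03 now press [-89.7 102.4 177.3] toolz [ 0.  0. -1.] toolx [ 1.   -0.01  0.  ] F [-1.7 -0.5  1.1]
[[125.6, 101.2, -22.7], [-0.0, -0.02, -9.05]]
[[125.4, 101.5, 62.3], [-0.0, -0.02, -9.05]]
[(array([-106.,  105.,   69.]), 0.45)]
[(array([-113.,  103.,   76.]), 0.53), (array([ 35.,   2., 138.]), 0.69)]
```

Emit:
{"op": "move_arm", "data": {
  "targets": [
    [[60,50,-23],[0,0,-4.5],0],
    [[125,101,-23],[0,0,-9],0],
    [[125,101,-23],[0,0,-9],0],
    [[125,101,-23],[0,0,-9],0],
    [[125,101,-23],[0,0,-9],0]
  ]
}}

```text
clock: 5.95
tcp_pos: [0.5264, -0.0139, 0.1976]
orientation: [-0.002, 0.201, 0.98, -0.0]
wrist_force: [0.1, -0.1, -1.0]
finger_gap: 0.0429
grip_force: 0.0
```

Run:
```python
from h import *
A=ori(0,"y"); rows((35,2,200,A),(35,2,119,A))
```

```text
t 5.95 now press [ 3.390e+01 -1.000e-01  1.976e+02] toolz [ 0.  0. -1.] toolx [0.59 0.81 0.  ] F [-0.1 -0.1 -1. ]
[[2.3, -0.3, -2.4], [0.0, -0.02, -3.64]]
[[2.0, -0.2, 78.6], [0.0, -0.02, -3.64]]
```

Emit:
{"op": "move_arm", "data": {
  "targets": [
    [[2,0,0],[0,0,-3.6],0],
    [[2,0,0],[0,0,-3.6],0],
    [[2,0,0],[0,0,-3.6],0],
    [[2,0,0],[0,0,-3.6],0],
    [[2,0,40],[0,0,-3.6],0]
  ]
}}

```text
clock: 6.58
tcp_pos: [0.5271, -0.0144, 0.1602]
orientation: [0.002, -0.108, 0.994, -0.0]
wrist_force: [0.5, 1.0, -1.2]
finger_gap: 0.0429
grip_force: 0.0
```

Run:
```python
from h import *
A=ori(0,"y"); rows((35,2,119,A))
```

```text
t 6.58 now press [ 33.2  -0.6 160.2] toolz [-0. -0. -1.] toolx [ 0.01  1.   -0.  ] F [ 0.9 -0.7 -1.2]
[[2.7, 1.8, 41.2], [-0.01, 0.02, -0.08]]
```

Emit:
{"op": "move_arm", "data": {
  "targets": [
    [[2,2,39],[0,0,0],0],
    [[2,2,39],[0,0,0],0],
    [[2,2,39],[0,0,0],1],
    [[2,2,39],[0,0,0],1],
    [[2,2,39],[0,0,0],1]
  ],
  "squeeze": 25
}}

```text
clock: 7.2
tcp_pos: [0.5243, -0.0129, 0.1221]
orientation: [0.001, -0.108, 0.994, -0.0]
wrist_force: [-0.1, -0.0, -0.6]
finger_gap: 0.0
grip_force: 0.0
```

Run:
```python
from h import *
t,q,s=tool(); o,P=press(); p=P.inv().apply(t-o)*1000; print(s["finger_gap"],s["grip_force"])
def at(p,th):
    r=p-np.array([220,0,25]); c,sn=np.cos(th),np.sin(th)
    return np.array([220+r[0]*c+r[2]*sn,p[1],25+r[2]*c-r[0]*sn])
rows(*[(*at(p,th),ori(-np.degrees(th),"y")) for th in (.05,.1,.15,.2,.25,.28)])
```

```text
2.2872178747097443e-05 0.0
t 7.2 now press [ 35.2   1.7 122.1] toolz [-0. -0. -1.] toolx [ 0.01  1.   -0.  ] F [-0.   0.1 -0.6]
[[0.1, 5.1, -9.1], [0.28, 0.01, -0.08]]
[[0.1, 10.6, -18.0], [0.57, 0.01, -0.08]]
[[0.2, 16.6, -26.5], [0.85, 0.01, -0.09]]
[[0.3, 22.9, -34.8], [1.14, 0.0, -0.09]]
[[0.3, 29.7, -42.7], [1.43, 0.0, -0.09]]
[[0.4, 34.0, -47.3], [1.6, 0.0, -0.09]]
```

Run:
```python
from h import *
p=env.read_camera("wrist"); a=p["pixels"]
q=env.read_camera("side"); b=q["pixels"]
b=cv2.resize(b[190:350,260:420],(480,480)); cv2.imwrite("pics/g.png",cv2.resize(np.hstack([cv2.resize(a,(640,480))[:,:,::-1],b[:,:,::-1]]),None,fx=.7,fy=.7))
print([(P,np.round(press()[1].inv().apply(np.array(r["centre"])-press()[0])*1000)) for P in ("lid_handle",) for r in env.landmark_of(P,q)[:1]])
print(p["mount"].round(3) if hasattr(p["mount"],'round') else p["mount"],p["fovy"])
```

```text
[('lid_handle', array([ 35.,   0., 136.]))]
[[-0.001  0.961  0.277  0.07 ]
 [ 1.     0.001  0.001 -0.   ]
 [ 0.     0.277 -0.961 -0.169]
 [ 0.     0.     0.     1.   ]] 68.5714024892843
```

View pics/g.png

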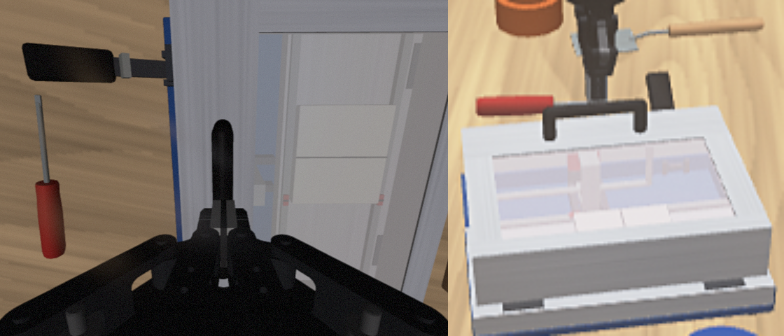

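Emit:
{"op": "move_arm", "data": {
  "targets": [
    [[0,0,0],[0,0,0],1],
    [[0,0,0],[0,0,0],1]
  ]
}}

```text
clock: 7.6
tcp_pos: [0.5233, -0.0127, 0.1209]
orientation: [0.0, -0.108, 0.994, -0.0]
wrist_force: [-0.4, 0.4, 0.3]
finger_gap: -0.0
grip_force: 0.0
```

Run:
```python
from h import *
t,q,s=tool(); print(s["finger_gap"],s["grip_force"])
p=env.read_camera("wrist"); a=p["pixels"][140:440,220:420]
q=env.read_camera("side"); b=q["pixels"][200:275,290:390]
cv2.imwrite("pics/g2.png",np.hstack([cv2.resize(a,(400,600)),cv2.resize(b,(400,600//2)).repeat(1,0) if 0 else cv2.copyMakeBorder(cv2.resize(b,(400,300)),0,300,0,0,0)])[:,:,::-1])
```

```text
-2.240458937147048e-06 0.0
```

View pics/g2.png

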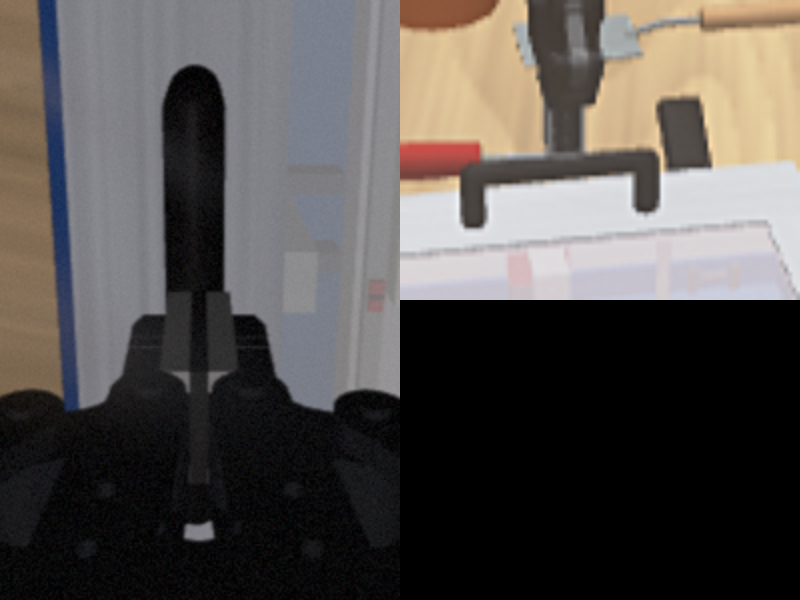

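Run:
```python
from h import *
t,q,s=tool(); p=env.read_camera("side"); o,P=press()
print("tcp",proj(p,t)); 
for z in (129,136,143): print(z,proj(p,P.apply([.035,.002,z/1000])+o))
for z in (.01,.02,.03,.05): print(z,proj(p,t+[0,0,z]))
p=env.read_camera("top"); print("top tcp",proj(p,t))
print(s["joint_pos"],s["tau"],s["wrist_force"])
```

```text
tcp (np.float64(331.86394009655305), np.float64(247.37190493802112))
129 (np.float64(331.4929579134772), np.float64(244.21062214017516))
136 (np.float64(331.46914130986283), np.float64(241.60982586888133))
143 (np.float64(331.4451644019827), np.float64(238.99152421589997))
0.01 (np.float64(331.8317601270331), np.float64(243.679221337987))
0.02 (np.float64(331.79927092624695), np.float64(239.9510531417078))
0.03 (np.float64(331.7664680153692), np.float64(236.1868863995171))
0.05 (np.float64(331.6999027113539), np.float64(228.54845136879396))
top tcp (np.float64(316.68763986504933), np.float64(261.3482198081403))
[-1.77641301e-01  2.55513272e-01 -2.42749864e-01  1.07257434e+00
 -9.52335287e-05 -3.93841877e-01] [-2.15135774e-04 -4.31151259e+01  2.81937325e+01  1.59665313e-03
 -6.98192071e-04 -4.28401881e-05] [-0.15603026 -0.6674694   0.36958566]
```

Emit:
{"op": "move_arm", "data": {
  "targets": [
    [[0,0,0],[0,0,0],0],
    [[0,0,0],[0,0,0],0],
    [[0,0,-40],[0,0,0],0],
    [[0,0,-60],[0,0,0],1],
    [[0,0,-60],[0,0,0],1]
  ]
}}

```text
clock: 8.43
tcp_pos: [0.5246, -0.0129, 0.1824]
orientation: [0.002, -0.108, 0.994, -0.001]
wrist_force: [-0.3, -0.8, -0.5]
finger_gap: 0.0074
grip_force: 0.0
```

Emit:
{"op": "move_arm", "data": {
  "targets": [
    [[0,0,0],[0,0,0],1],
    [[0,0,0],[0,0,0],1]
  ]
}}

```text
clock: 8.68
tcp_pos: [0.5225, -0.0126, 0.1795]
orientation: [-0.001, -0.108, 0.994, 0.0]
wrist_force: [0.7, 0.5, 1.1]
finger_gap: 0.0002
grip_force: 0.0
```

Run:
```python
from h import *
t,qq,s=tool(); print(t,s["finger_gap"])
p=env.read_camera("wrist"); a=p["pixels"][140:440,220:420].copy(); print(p["cx"],p["cy"])
q=env.read_camera("side"); b=q["pixels"][200-40:275,270:390].copy()
u,v=proj(q,t); print(u,v); 
b=cv2.resize(b,(480,460)); cv2.circle(b,(int((u-270)*4),int((v-160)*4)),3,(255,0,0),-1)
m=np.linalg.inv(p["mount"])
a=cv2.resize(a,(400,600))
for z in (0,-.02):
    c=m@[0,0,z,1]; f=240/np.tan(np.radians(p["fovy"]/2)); U=p["cx"]+f*c[0]/-c[2];V=p["cy"]+f*c[1]/c[2]
    cv2.circle(a,(int((U-220)*2),int((V-140)*2)),3,(255,0,0),-1)
cv2.imwrite("pics/g3.png",cv2.resize(np.hstack([a,cv2.copyMakeBorder(b,0,140,0,0,0)]),None,fx=.9,fy=.9)[:,:,::-1])
```

```text
[ 0.52249374 -0.01256142  0.17951747] 0.00020688096831330264
319.01143191828925 241.65965755179087
332.02945162037616 225.2169138466199
```

View pics/g3.png

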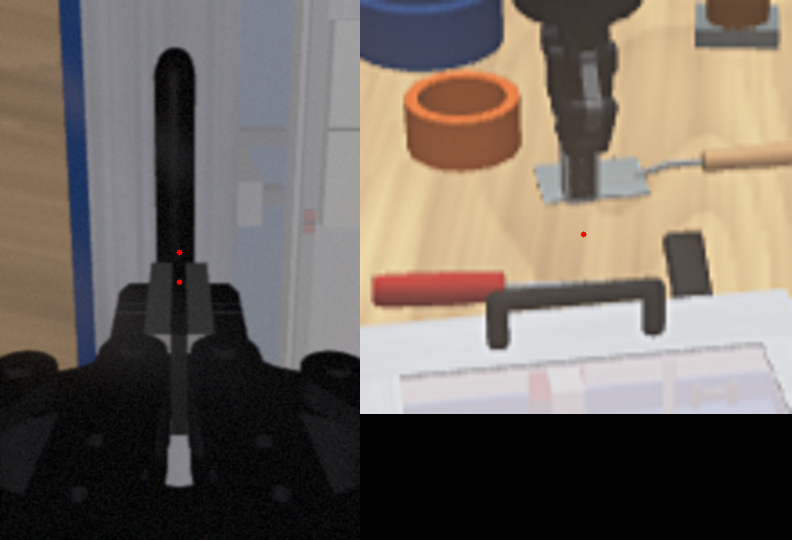

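Emit:
{"op": "move_arm", "data": {
  "targets": [
    [[0,0,54],[0,0,0],1],
    [[0,0,58],[0,0,0],1],
    [[0,0,60],[0,0,0],1],
    [[0,0,60],[0,0,0],1]
  ]
}}

```text
clock: 9.28
tcp_pos: [0.5246, -0.013, 0.1224]
orientation: [0.001, -0.108, 0.994, -0.0]
wrist_force: [0.0, 0.0, 0.1]
finger_gap: -0.0001
grip_force: 0.0
```

Emit:
{"op": "move_arm", "data": {
  "targets": [
    [[0,0,2],[0,0,0],1],
    [[0,0,2],[0,0,0],1]
  ]
}}

```text
clock: 9.52
tcp_pos: [0.5238, -0.0128, 0.1195]
orientation: [0.001, -0.108, 0.994, -0.0]
wrist_force: [-0.3, 0.4, -0.8]
finger_gap: 0.0001
grip_force: 0.0
```

Emit:
{"op": "move_arm", "data": {
  "targets": [
    [[0,0,2],[0,0,0],1],
    [[0,0,2],[0,0,0],1]
  ]
}}

```text
clock: 9.78
tcp_pos: [0.5232, -0.0127, 0.1167]
orientation: [-0.0, -0.108, 0.994, -0.0]
wrist_force: [0.2, 0.5, -0.2]
finger_gap: 0.0002
grip_force: 0.0
```

Emit:
{"op": "move_arm", "data": {
  "targets": [
    [[0,0,2],[0,0,0],1],
    [[0,0,2],[0,0,0],1]
  ]
}}

```text
clock: 10.02
tcp_pos: [0.5234, -0.0128, 0.1163]
orientation: [0.001, -0.108, 0.994, -0.0]
wrist_force: [-3.3, 0.4, 10.2]
finger_gap: -0.0002
grip_force: 5.2
```

```bash
sed -i 's/^def press/OFF=26.5\ndef press/; s/^    return np.array(s\["tcp_pos"\]), R.from_quat(\[q\[1\],q\[2\],q\[3\],q\[0\]\]), s/    r=R.from_quat([q[1],q[2],q[3],q[0]]); return np.array(s["tcp_pos"])-r.apply([0,0,OFF\/1000]), r, s/' h.py; sed -n 1,10p h.py
cat >> h.py <<'E'
def at(p,th):
    r=np.asarray(p,float)-np.array([220,0,25]); c,sn=np.cos(th),np.sin(th)
    return np.array([220+r[0]*c+r[2]*sn,p[1],25+r[2]*c-r[0]*sn])
E
python3 - <<'E'
from h import *
rows((35,2,118,ori(0,"y")))
E
```

```text
from workcell import env
import numpy as np, json, cv2
from scipy.spatial.transform import Rotation as R
from scipy.optimize import least_squares
def tool():
    s=env.get_state(); q=s["orientation"]
    r=R.from_quat([q[1],q[2],q[3],q[0]]); return np.array(s["tcp_pos"])-r.apply([0,0,OFF/1000]), r, s
OFF=26.5
def press():
    x,y,a=json.load(open("press.json")); return np.array([x,y,0]), R.from_euler("z",a)
t 10.03 now press [ 35.6   2.6 142.8] toolz [-0. -0. -1.] toolx [ 0.01  1.   -0.  ] F [ 1.2  3.2 10.2]
[[-0.6, -0.6, 24.8], [-0.0, 0.01, -0.08]]
```

```bash
sed -i 's|        d=q.inv().apply(.*|        d=q.inv().apply(P.apply(np.array([x,y,z])/1000)+o+(P*r).apply([0,0,OFF/1000])-np.array(s["tcp_pos"]))*1000|' h.py; python3 -c "
from h import *
rows((35,2,118,ori(0,'y')))"
```

```text
t 10.03 now press [ 35.6   2.6 142.8] toolz [-0. -0. -1.] toolx [ 0.01  1.   -0.  ] F [ 1.2  3.2 10.2]
[[-0.6, -0.6, 24.8], [-0.0, 0.01, -0.08]]
```

Emit:
{"op": "move_arm", "data": {
  "targets": [
    [[0,0,-30],[0,0,0],0],
    [[0,0,-30],[0,0,0],0],
    [[0,0,-30],[0,0,0],0],
    [[0,-1,10],[0,0,0],0],
    [[0,-1,22],[0,0,0],0]
  ]
}}

```text
clock: 10.65
tcp_pos: [0.5211, -0.0133, 0.0899]
orientation: [-0.003, -0.108, 0.994, 0.001]
wrist_force: [-0.4, 0.6, -0.1]
finger_gap: 0.0427
grip_force: 0.0
```

Emit:
{"op": "move_arm", "data": {
  "targets": [
    [[0,0,0],[0,0,0],0],
    [[0,0,0],[0,0,0],1],
    [[0,0,0],[0,0,0],1],
    [[0,0,0],[0,0,0],1]
  ],
  "squeeze": 25
}}

```text
clock: 11.15
tcp_pos: [0.5244, -0.0136, 0.094]
orientation: [0.001, -0.108, 0.994, -0.0]
wrist_force: [-0.4, 1.7, 4.4]
finger_gap: 0.0131
grip_force: 24.6
```

Run:
```python
from h import *
t,q,s=tool(); o,P=press(); p=P.inv().apply(t-o)*1000
rows(*[(*at(p,th),ori(-np.degrees(th),"y")) for th in (.05,.1,.15,.2,.25,.28)])
```

```text
t 11.15 now press [ 34.6   1.8 120.5] toolz [-0. -0. -1.] toolx [ 0.01  1.   -0.  ] F [ 1.7 -0.   4.4]
[[0.1, 3.7, -9.2], [0.28, 0.01, -0.08]]
[[0.1, 7.8, -18.2], [0.57, 0.01, -0.08]]
[[0.2, 12.4, -26.9], [0.86, 0.01, -0.08]]
[[0.2, 17.4, -35.5], [1.14, 0.0, -0.08]]
[[0.3, 22.8, -43.7], [1.43, 0.0, -0.08]]
[[0.3, 26.3, -48.6], [1.6, 0.0, -0.08]]
```

Gripped (13 mm). Lift along the arc, stopping short of the catch.

Emit:
{"op": "move_arm", "data": {
  "targets": [
    [[0,4,-9],[0.3,0,0],1],
    [[0,8,-18],[0.6,0,0],1],
    [[0,12,-27],[0.9,0,0],1],
    [[0,17,-35],[1.1,0,0],1],
    [[0,20,-39],[1.3,0,0],1]
  ]
}}

```text
clock: 11.78
tcp_pos: [0.5201, 0.0053, 0.1329]
orientation: [0.013, -0.107, 0.988, -0.114]
wrist_force: [1.4, -4.0, 2.5]
finger_gap: 0.013
grip_force: 25.5
```

Emit:
{"op": "move_arm", "data": {
  "targets": [
    [[0,0,0],[0,0,0],1],
    [[0,0,0],[0,0,0],1]
  ]
}}

```text
clock: 12.02
tcp_pos: [0.5201, 0.0054, 0.1329]
orientation: [0.013, -0.107, 0.988, -0.113]
wrist_force: [1.8, -2.7, 4.9]
finger_gap: 0.0127
grip_force: 25.8
```

Emit:
{"op": "move_arm", "data": {
  "targets": [
    [[0,1,-4],[0.1,0,0],1],
    [[0,1,-4],[0.1,0,0],1]
  ]
}}

```text
clock: 12.28
tcp_pos: [0.5196, 0.0076, 0.1361]
orientation: [0.014, -0.107, 0.987, -0.122]
wrist_force: [2.6, -2.7, 4.0]
finger_gap: 0.013
grip_force: 25.7
```

Emit:
{"op": "move_arm", "data": {
  "targets": [
    [[0,1,-3],[0.1,0,0],1],
    [[0,1,-3],[0.1,0,0],1]
  ]
}}

```text
clock: 12.52
tcp_pos: [0.5192, 0.0091, 0.1385]
orientation: [0.015, -0.107, 0.986, -0.131]
wrist_force: [3.6, -3.3, 2.1]
finger_gap: 0.0131
grip_force: 25.5
```

Emit:
{"op": "move_arm", "data": {
  "targets": [
    [[0,0,0],[0,0,0],0],
    [[0,0,0],[0,0,0],0],
    [[0,0,-40],[0,0,0],0],
    [[0,0,-90],[0,0,0],0],
    [[0,0,-90],[0,0,0],0]
  ]
}}

```text
clock: 13.15
tcp_pos: [0.5152, 0.0331, 0.2287]
orientation: [0.017, -0.107, 0.986, -0.13]
wrist_force: [0.3, 0.0, -0.1]
finger_gap: 0.0426
grip_force: 0.0
```

Run:
```python
from h import *
o,P=press(); 
for n in ("side","top"):
    q=env.read_camera(n)
    for k in ("lid_handle","lid_lip","latch_handle"): print(n,k,[np.round(P.inv().apply(np.array(r["centre"])-o)*1000) for r in env.landmark_of(k,q)[:1]])
im=q["pixels"][:,:,::-1]
hsv=cv2.cvtColor(im,cv2.COLOR_BGR2HSV); m=((hsv[...,0]<12)|(hsv[...,0]>168))&(hsv[...,1]>110)
n_,l,st,ce=cv2.connectedComponentsWithStats(m.astype(np.uint8))
for i in range(1,n_):
    u,v=ce[i]
    if 220<u<360 and 190<v<350: print(st[i],[P.inv().apply(ray(q,u,v,z)-o)[:2]*1000 for z in (.047,.07)])
p=env.read_camera("wrist"); cv2.imwrite("pics/w4.png",np.hstack([cv2.resize(p["pixels"],(400,300)),cv2.resize(im[190:340,230:380,::-1],(300,300))])[:,:,::-1])
rows((-60,0,160,ori(0,"x")))
```

```text
side lid_handle [array([ 66.,  -1., 183.])]
side lid_lip []
side latch_handle [array([-111.,   99.,   76.])]
top lid_handle [array([ 67.,   1., 178.])]
top lid_lip [array([11.,  5., 96.])]
top latch_handle [array([-107.,  103.,   67.])]
[324 251   4  12  19] [array([  5.88224729, -11.04272062]), array([ 7.27371209, -8.94943131])]
t 13.6 now press [ 88.3   2.4 249.8] toolz [-0.26  0.01 -0.97] toolx [0.02 1.   0.  ] F [0.3 0.5 0. ]
[[-4.8, -113.1, 124.2], [-1.19, 1.16, 8.86]]
```

View pics/w4.png

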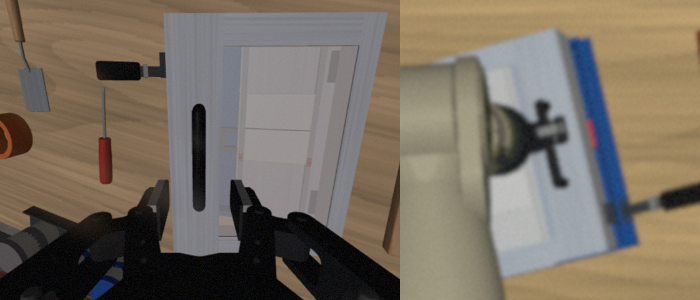

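Run:
```python
from h import *
rows((-70,-9,230,ori(45,"x")),(-45,-9,117,ori(45,"x")))
```

```text
t 13.6 now press [ 88.3   2.4 249.8] toolz [-0.26  0.01 -0.97] toolx [0.02 1.   0.  ] F [0.3 0.5 0. ]
[[-13.5, -124.7, 46.7], [-4.65, 4.67, 8.01]]
[[-13.4, -71.3, 149.4], [-4.65, 4.67, 8.01]]
```

Emit:
{"op": "move_arm", "data": {
  "targets": [
    [[-13,-125,45],[-4.65,4.67,8.0],1],
    [[-13,-125,45],[-4.65,4.67,8.0],1],
    [[-13,-125,45],[-4.65,4.67,8.0],1],
    [[-13,-125,45],[-4.65,4.67,8.0],1],
    [[-13,-125,45],[-4.65,4.67,8.0],1]
  ]
}}

```text
clock: 14.22
tcp_pos: [0.555, -0.0949, 0.2134]
orientation: [-0.166, 0.275, 0.945, 0.068]
wrist_force: [0.5, 0.1, -0.0]
finger_gap: 0.0002
grip_force: 0.0
```

Run:
```python
from h import *
rows((-70,-9,230,ori(45,"x")),(-45,-9,117,ori(45,"x")))
```

```text
t 14.22 now press [-59.  -15.1 238.2] toolz [ 0.28  0.22 -0.94] toolx [0.66 0.66 0.35] F [-0.  -0.5 -0. ]
[[-0.3, -0.1, 2.1], [-2.22, 2.24, 3.83]]
[[-23.3, 12.9, 114.8], [-2.22, 2.24, 3.83]]
```

Emit:
{"op": "move_arm", "data": {
  "targets": [
    [[0,0,2],[-2.2,2.2,3.8],1],
    [[0,0,2],[-2.2,2.2,3.8],1],
    [[0,0,2],[-2.2,2.2,3.8],1],
    [[0,0,2],[-2.2,2.2,3.8],1],
    [[0,0,2],[-2.2,2.2,3.8],1]
  ]
}}

```text
clock: 14.85
tcp_pos: [0.5538, -0.0951, 0.2106]
orientation: [-0.298, 0.571, 0.727, 0.236]
wrist_force: [0.9, 0.7, 0.7]
finger_gap: -0.0001
grip_force: 0.0
```

Run:
```python
from h import *
B=ori(45,"x");rows((-55,-9,117,B),(-30,-9,85,B),(-8,-9,58,B),(20,-9,58,B))
```

```text
t 14.85 now press [-70.2  -8.3 229.5] toolz [ 0.7   0.   -0.71] toolx [0.71 0.01 0.7 ] F [ 0.5 -1.   0.7]
[[-68.1, 0.7, 90.7], [-0.02, 0.03, 0.04]]
[[-72.8, 0.8, 131.0], [-0.02, 0.03, 0.04]]
[[-76.1, 0.9, 165.7], [-0.02, 0.03, 0.04]]
[[-56.2, 1.1, 185.3], [-0.02, 0.03, 0.04]]
```

Emit:
{"op": "move_arm", "data": {
  "targets": [
    [[-40,0,45],[0,0,0],1],
    [[-68,1,90],[0,0,0],1],
    [[-73,1,131],[0,0,0],1],
    [[-75,1,156],[0,0,0],1],
    [[-75,1,156],[0,0,0],1]
  ]
}}

```text
clock: 15.48
tcp_pos: [0.5408, -0.0381, 0.0469]
orientation: [-0.299, 0.569, 0.729, 0.234]
wrist_force: [-0.3, -0.4, -0.1]
finger_gap: -0.0001
grip_force: 0.0
```

Run:
```python
from h import *
B=ori(45,"x");rows((-8,-9,58,B),(20,-9,58,B))
p=env.read_camera("top"); q=env.read_camera("wrist")
cv2.imwrite("pics/t5.png",np.hstack([cv2.resize(p["pixels"][200:320,260:380],(480,480)),cv2.resize(q["pixels"],(320,240),interpolation=cv2.INTER_AREA).repeat(2,0)])[:,:,::-1])
```

```text
t 15.47 now press [-11.6  -8.8  65.7] toolz [ 0.7   0.01 -0.71] toolx [0.71 0.01 0.7 ] F [-0.3  0.3 -0.1]
[[-2.7, 0.5, 8.0], [-0.05, 0.04, 0.06]]
[[17.2, 0.9, 27.7], [-0.05, 0.04, 0.06]]
```

View pics/t5.png

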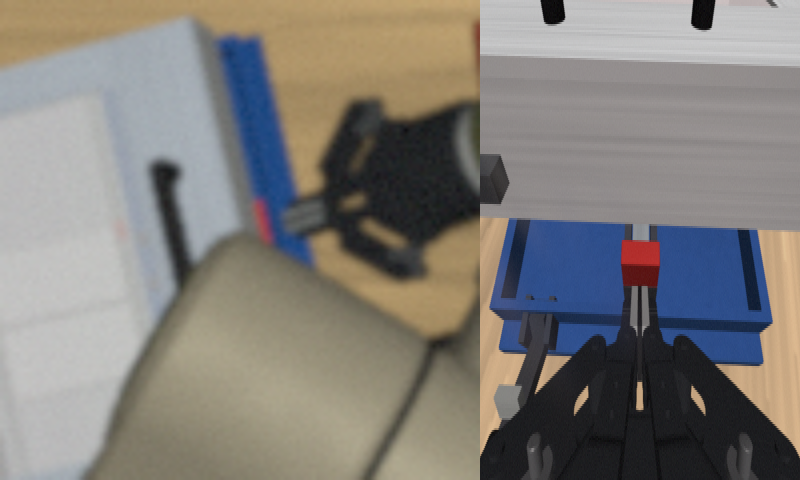

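Emit:
{"op": "move_arm", "data": {
  "targets": [
    [[0,0,12],[0,0,0],1],
    [[6,0,18],[0,0,0],1],
    [[13,0,24],[0,0,0],1],
    [[18,0,29],[0,0,0],1],
    [[18,0,29],[0,0,0],1]
  ]
}}

```text
clock: 16.2
tcp_pos: [0.535, -0.0081, 0.0403]
orientation: [-0.295, 0.569, 0.731, 0.234]
wrist_force: [1.3, -6.5, -1.4]
finger_gap: 0.0001
grip_force: 3.4
```

```bash
python3 -c "
from h import *
B=ori(45,'x');rows((24,-9,58,B))"
```

```text
t 16.2 now press [19.  -9.9 59.3] toolz [ 0.7   0.   -0.72] toolx [0.72 0.01 0.7 ] F [-6.6  0.3 -1.4]
[[3.0, -0.7, 4.4], [-0.03, 0.07, 0.08]]
```

Emit:
{"op": "move_arm", "data": {
  "targets": [
    [[3,0,3],[0,0,0],1],
    [[3,0,3],[0,0,0],1]
  ]
}}

```text
clock: 16.45
tcp_pos: [0.5352, -0.0077, 0.0402]
orientation: [-0.292, 0.57, 0.732, 0.233]
wrist_force: [0.1, -19.4, 2.6]
finger_gap: -0.0002
grip_force: 10.2
```

```bash
cat > lift.py <<'E'
from h import *
import sys
B=ori(45,"x"); d=np.array([.7071,0,-.7071]); n=np.array([.7071,0,.7071])
rows(*[(*(at((0,-9,42),float(th))+30*d-11*n),B) for th in sys.argv[1:]])
E
python3 lift.py .22 .27 .35 .45 .55
```

```text
t 16.45 now press [ 19.4 -10.1  59.3] toolz [ 0.69  0.   -0.72] toolx [0.72 0.01 0.69] F [-19.    4.4   2.6]
[[3.6, -1.0, 1.1], [-0.02, 0.11, 0.08]]
[[13.4, -0.9, -4.0], [-0.02, 0.11, 0.08]]
[[29.5, -0.7, -11.2], [-0.02, 0.11, 0.08]]
[[50.4, -0.4, -18.2], [-0.02, 0.11, 0.08]]
[[71.9, -0.1, -23.2], [-0.02, 0.11, 0.08]]
```

Emit:
{"op": "move_arm", "data": {
  "targets": [
    [[-5,0,-10],[0,0,0],1],
    [[-5,0,-10],[0,0,0],1]
  ]
}}

```text
clock: 16.7
tcp_pos: [0.5359, -0.0133, 0.0444]
orientation: [-0.297, 0.57, 0.729, 0.235]
wrist_force: [-1.4, 0.3, -0.1]
finger_gap: -0.0001
grip_force: 0.0
```

```bash
python3 lift.py .22 .27 .35 .43 .52
```

```text
t 16.7 now press [13.7 -9.6 63.3] toolz [ 0.7   0.   -0.71] toolx [0.71 0.01 0.7 ] F [ 0.6  1.3 -0.1]
[[4.6, -0.4, 8.0], [-0.03, 0.05, 0.07]]
[[14.4, -0.3, 3.0], [-0.03, 0.05, 0.07]]
[[30.6, -0.1, -4.0], [-0.03, 0.05, 0.07]]
[[47.4, 0.0, -9.6], [-0.03, 0.05, 0.07]]
[[66.6, 0.2, -14.4], [-0.03, 0.05, 0.07]]
```

Emit:
{"op": "move_arm", "data": {
  "targets": [
    [[5,0,4],[0,0,0],1],
    [[14,0,1],[0,0,0],1],
    [[24,0,-3],[0,0,0],1],
    [[34,0,-7],[0,0,0],1],
    [[34,0,-7],[0,0,0],1]
  ]
}}

```text
clock: 17.32
tcp_pos: [0.5308, 0.0065, 0.0736]
orientation: [-0.297, 0.569, 0.73, 0.235]
wrist_force: [0.2, 0.3, 0.3]
finger_gap: 0.0002
grip_force: 0.0
```

```bash
python3 lift.py .37 .45 .55 .65 .75 .85
python3 - <<'E'
from h import *
o,P=press()
for n in ("side","top"):
    q=env.read_camera(n)
    for k in ("lid_handle","lid_lip"): print(n,k,[np.round(P.inv().apply(np.array(r["centre"])-o)*1000) for r in env.landmark_of(k,q)[:1]])
E
```

```text
t 17.32 now press [34.1 -9.2 92.5] toolz [ 0.7   0.01 -0.71] toolx [0.71 0.01 0.7 ] F [ 0.3 -0.2  0.3]
[[-0.3, -0.0, 1.0], [-0.03, 0.05, 0.08]]
[[16.6, 0.2, -4.3], [-0.03, 0.05, 0.08]]
[[38.1, 0.4, -9.1], [-0.03, 0.05, 0.08]]
[[60.0, 0.7, -11.6], [-0.03, 0.05, 0.08]]
[[82.1, 1.0, -12.0], [-0.03, 0.05, 0.08]]
[[104.0, 1.3, -10.2], [-0.03, 0.05, 0.08]]
side lid_handle [array([ 90.,  -0., 200.])]
side lid_lip []
top lid_handle [array([ 88.,   0., 196.])]
top lid_lip [array([ 20.,   3., 121.])]
```

Emit:
{"op": "move_arm", "data": {
  "targets": [
    [[17,0,-4],[0,0,0],1],
    [[38,0,-9],[0,0,0],1],
    [[60,0,-11],[0,0,0],1],
    [[82,0,-12],[0,0,0],1],
    [[104,0,-10],[0,0,0],1]
  ]
}}

```text
clock: 18.25
tcp_pos: [0.5144, 0.0718, 0.154]
orientation: [-0.296, 0.569, 0.73, 0.235]
wrist_force: [1.1, -1.1, -0.4]
finger_gap: 0.0
grip_force: 0.8
```

```bash
python3 lift.py .85 .95 1.05 1.15 1.25 1.35 1.42 1.5
```

```text
t 18.25 now press [101.4  -8.1 173. ] toolz [ 0.7   0.   -0.71] toolx [0.71 0.01 0.7 ] F [-1.3 -0.8 -0.4]
[[-0.4, 1.0, 0.0], [-0.03, 0.06, 0.08]]
[[21.3, 1.3, 4.0], [-0.03, 0.06, 0.08]]
[[42.5, 1.7, 10.2], [-0.03, 0.06, 0.08]]
[[63.0, 2.0, 18.4], [-0.03, 0.06, 0.08]]
[[82.5, 2.3, 28.6], [-0.03, 0.06, 0.08]]
[[100.9, 2.6, 40.7], [-0.03, 0.06, 0.08]]
[[113.1, 2.8, 50.3], [-0.03, 0.06, 0.08]]
[[126.1, 3.0, 62.2], [-0.03, 0.06, 0.08]]
```

Emit:
{"op": "move_arm", "data": {
  "targets": [
    [[21,0,4],[0,0,0],1],
    [[42,0,10],[0,0,0],1],
    [[63,0,18],[0,0,0],1],
    [[82,0,28],[0,0,0],1],
    [[92,0,34],[0,0,0],1]
  ]
}}

```text
clock: 18.88
tcp_pos: [0.4919, 0.1589, 0.1932]
orientation: [-0.297, 0.569, 0.73, 0.235]
wrist_force: [0.9, -0.7, -0.6]
finger_gap: -0.0002
grip_force: 0.3
```

```bash
python3 lift.py 1.35 1.42 1.5
```

```text
t 18.88 now press [191.3  -6.2 212.1] toolz [ 0.7   0.01 -0.71] toolx [0.71 0.01 0.7 ] F [-0.8 -0.7 -0.6]
[[9.3, 3.1, 5.7], [-0.04, 0.05, 0.08]]
[[21.4, 3.3, 15.3], [-0.04, 0.05, 0.08]]
[[34.4, 3.6, 27.2], [-0.04, 0.05, 0.08]]
```

Emit:
{"op": "move_arm", "data": {
  "targets": [
    [[9,0,6],[0,0,0],1],
    [[22,0,15],[0,0,0],1],
    [[34,0,27],[0,0,0],1],
    [[38,0,31],[0,0,0],1],
    [[38,0,31],[0,0,0],1]
  ]
}}

```text
clock: 19.5
tcp_pos: [0.4806, 0.2052, 0.1973]
orientation: [-0.297, 0.569, 0.73, 0.235]
wrist_force: [-0.5, 0.3, -0.2]
finger_gap: -0.0001
grip_force: 0.0
```

Emit:
{"op": "move_arm", "data": {
  "targets": [
    [[-20,0,-20],[0,0,0],1],
    [[-42,0,-62],[0,0,0],1],
    [[-62,0,-102],[0,0,0],1],
    [[-82,0,-122],[0,0,0],1],
    [[-82,0,-122],[0,0,0],1]
  ]
}}

```text
clock: 20.12
tcp_pos: [0.5167, 0.0624, 0.2262]
orientation: [-0.296, 0.571, 0.729, 0.235]
wrist_force: [0.3, -0.0, 0.0]
finger_gap: 0.0002
grip_force: 0.0
```

Run:
```python
from h import *
rows((60,0,230,ori(0,"x")))
o,P=press(); out=[]
for n in ("side","top"):
    q=env.read_camera(n)
    for k in ("lid_handle","lid_lip","latch_handle","tile","pointers","press","lid_hinge"): print(n,k,[(np.round(P.inv().apply(np.array(r["centre"])-o)*1000,1),round(r["confidence"],2)) for r in env.landmark_of(k,q)[:2]])
    out.append(cv2.resize(q["pixels"][170:350,210:390],(400,400)))
cv2.imwrite("pics/o6.png",np.hstack(out)[:,:,::-1])
```

```text
t 20.12 now press [ 91.8  -8.1 245.1] toolz [ 0.7   0.   -0.71] toolx [0.71 0.01 0.7 ] F [-0.1 -0.3  0. ]
[[-51.7, -8.6, -19.0], [0.01, -4.45, 0.06]]
side lid_handle [(array([331.3,  -3.2, 209. ]), 0.65)]
side lid_lip [(array([240. ,  -2.9, 243.3]), 0.58), (array([ 3.733e+02,  5.730e+01, -2.000e-01]), 0.2)]
side latch_handle [(array([-110.9,  100. ,   74.1]), 0.57)]
side tile []
side pointers []
side press []
side lid_hinge []
top lid_handle [(array([332.4,   0.9, 210.8]), 0.9)]
top lid_lip [(array([236.4,  -1.4, 245.9]), 0.6)]
top latch_handle [(array([ 0.6,  0.2, -0.7]), 0.53)]
top tile [(array([151.4,  18.3,  37.6]), 0.84)]
top pointers []
top press [(array([-1.4,  2.9,  0.1]), 0.74)]
top lid_hinge [(array([224.1,  -3.7,  22.6]), 0.9), (array([-432.6,  -22.3,   -0.9]), 0.66)]
```

View pics/o6.png

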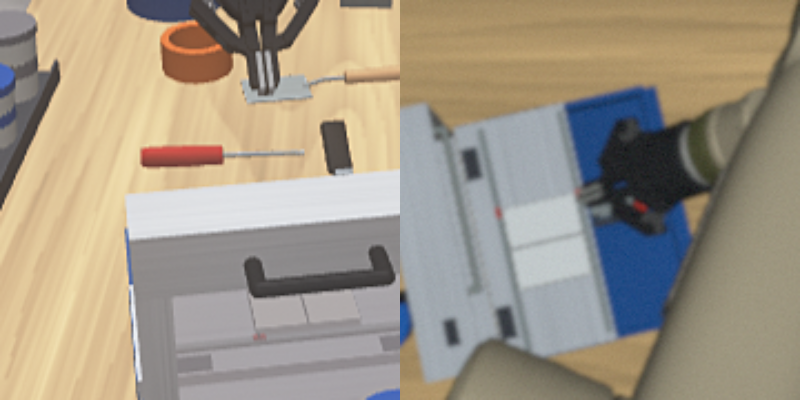

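```bash
cat > meas.py <<'E'
from h import *
def redpts(q,img):
    hsv=cv2.cvtColor(np.ascontiguousarray(img),cv2.COLOR_RGB2HSV); m=((hsv[...,0]<12)|(hsv[...,0]>168))&(hsv[...,1]>70)&(hsv[...,2]>90)
    n,l,st,ce=cv2.connectedComponentsWithStats(m.astype(np.uint8)); return [(ce[i],st[i,4],st[i,:4].tolist()) for i in range(1,n) if st[i,4]>3]
def look(name):
    q=env.read_camera(name); o,P=press()
    if name=="wrist":
        s=env.get_state(); w=s["orientation"]; T=np.eye(4); T[:3,:3]=R.from_quat([w[1],w[2],w[3],w[0]]).as_matrix(); T[:3,3]=s["tcp_pos"]
        q["extrinsics"]=np.linalg.inv(T@np.asarray(q["mount"]))
    W=lambda u,v,z:(P.inv().apply(ray(q,u,v,z)-o)*1000)[:2].round(1)
    for c,a,b in redpts(q,q["pixels"]):
        w=W(*c,.049)
        if 80<w[0]<220 and abs(w[1])<60: print(name,"red",w,a,b)
    for k in ("tile","pointers"): print(k,[(np.round(P.inv().apply(np.array(r["centre"])-o)*1000,1),round(r["confidence"],2)) for r in env.landmark_of(k,q)[:2]])
    # rectify platen plane z=54: 2 px/mm over x 90..215, y -100..100
    C=np.asarray(q["extrinsics"])
    def rect(z,x0,x1,y0,y1,k):
        X,Y=np.meshgrid(np.arange(x0,x1,1/k),np.arange(y0,y1,1/k)); pts=P.apply(np.c_[X.ravel(),Y.ravel(),np.full(X.size,z)]/1000)+o
        v=pts@C[:3,:3].T+C[:3,3]; f=240/np.tan(np.radians(q["fovy"]/2))
        mu=(q["cx"]-f*v[:,0]/v[:,2]).astype(np.float32).reshape(X.shape); mv=(q["cy"]+f*v[:,1]/v[:,2]).astype(np.float32).reshape(X.shape)
        return cv2.remap(q["pixels"],mu,mv,cv2.INTER_LINEAR)
    g=rect(54,115,190,-110,110,2).mean(axis=(1,2))
    hp=g-cv2.GaussianBlur(g.reshape(-1,1),(1,41),0,sigmaX=1,sigmaY=10).ravel()
    i=np.argsort(hp)[:4]; print("dark rows y",(i/2-110),hp[i].round(0)); dg=np.diff(cv2.blur(g.reshape(-1,1),(1,5)).ravel()); print("edges up",np.argmax(dg)/2-110,"down",np.argmin(dg)/2-110)
    return q,rect
E
python3 - <<'E'
from meas import *
look("top")
rows((152,110,200,ori(0,"y")),(152,110,120,ori(0,"y")))
E
```

```text
top red [201.9 -34.2] 6 [253, 264, 2, 4]
tile [(array([149.1,  18. ,  38.7]), 0.85)]
pointers []Traceback (most recent call last):
  File "<stdin>", line 2, in <module>
  File "meas.py", line 23, in look
    hp=g-cv2.GaussianBlur(g.reshape(-1,1),(1,41),0,sigmaX=1,sigmaY=10).ravel()
         ~~~~~~~~~~~~~~~~^^^^^^^^^^^^^^^^^^^^^^^^^^^^^^^^^^^^^^^^^^^^^
cv2.error: OpenCV(4.12.0) :-1: error: (-5:Bad argument) in function 'GaussianBlur'
> Overload resolution failed:
>  - argument for GaussianBlur() given by name ('sigmaX') and position (3)
>  - argument for GaussianBlur() given by name ('sigmaX') and position (3)
```

```bash
sed -i 's/(1,41),0,sigmaX=1,sigmaY=10)/(1,41),1,sigmaY=10)/' meas.py
python3 - <<'E'
from meas import *
look("top")
rows((152,110,200,ori(0,"y")),(152,110,120,ori(0,"y")))
E
```

```text
top red [201.9 -34.2] 6 [253, 264, 2, 4]
tile [(array([151.3,  20.3,  41.1]), 0.61)]
pointers [(array([373.4,  62.3,   1.9]), 0.61)]
dark rows y [14.5 14.  15.  13.5] [-12. -12. -12. -11.]
edges up 17.5 down 11.5
t 21.23 now press [ 94.4  -7.7 245.7] toolz [ 0.7   0.01 -0.71] toolx [0.71 0.01 0.7 ] F [0.9 0.2 0.2]
[[-8.0, -117.3, 66.0], [3.47, -3.47, -8.43]]
[[-64.1, -117.7, 123.1], [3.47, -3.47, -8.43]]
```

Emit:
{"op": "move_arm", "data": {
  "targets": [
    [[-8,-117,60],[3.47,-3.47,-8.4],1],
    [[-8,-117,60],[3.47,-3.47,-8.4],1],
    [[-8,-117,60],[3.47,-3.47,-8.4],1],
    [[-8,-117,60],[3.47,-3.47,-8.4],1],
    [[-8,-117,60],[3.47,-3.47,-8.4],1]
  ]
}}

```text
clock: 21.85
tcp_pos: [0.3936, 0.0719, 0.178]
orientation: [-0.146, 0.211, 0.96, 0.115]
wrist_force: [0.7, 0.0, -0.3]
finger_gap: 0.0002
grip_force: 0.0
```

Run:
```python
from h import *
rows((152,110,200,ori(0,"y")))
```

```text
t 21.85 now press [139.1 105.3 202.7] toolz [ 0.33  0.16 -0.93] toolx [0.56 0.76 0.33] F [-0.1 -0.7 -0.3]
[[1.2, 2.3, 5.6], [1.54, -1.55, -3.76]]
```

Emit:
{"op": "move_arm", "data": {
  "targets": [
    [[1,2,5],[1.54,-1.55,-3.8],1],
    [[1,2,5],[1.54,-1.55,-3.8],1],
    [[1,2,5],[1.54,-1.55,-3.8],1],
    [[1,2,5],[1.54,-1.55,-3.8],1],
    [[1,2,5],[1.54,-1.55,-3.8],1]
  ]
}}

```text
clock: 22.48
tcp_pos: [0.3912, 0.0764, 0.1743]
orientation: [0.0, -0.117, 0.993, 0.001]
wrist_force: [0.3, 0.2, -0.5]
finger_gap: 0.0001
grip_force: 0.0
```

Run:
```python
from meas import *
look("top"); q,rect=look("wrist")
rows((152,110,49,ori(0,"y")))
cv2.imwrite("pics/w7.png",np.vstack([cv2.resize(q["pixels"],(560,420)),cv2.resize(rect(49,92,212,-110,110,2).transpose(1,0,2),(560,180))])[:,:,::-1])
```

```text
top red [101.1 -33.2] 4 [289, 256, 2, 3]
top red [201.9 -34.2] 6 [253, 264, 2, 4]
tile []
pointers [(array([-3. , -0.4, 38.7]), 0.47)]
dark rows y [14.5 15.  14.  15.5] [-12. -12. -12. -11.]
edges up 17.5 down 39.5
tile [(array([ 0.3,  1.1, -2. ]), 0.72)]
pointers []
dark rows y [66.  65.5 66.5 65. ] [-59. -59. -59. -59.]
edges up 68.0 down 63.5
t 22.77 now press [151.  109.6 200.1] toolz [ 0.  0. -1.] toolx [-0.  1.  0.] F [-0.  -0.6 -0.4]
[[0.1, 0.4, 151.1], [0.02, -0.01, 0.0]]
```

View pics/w7.png

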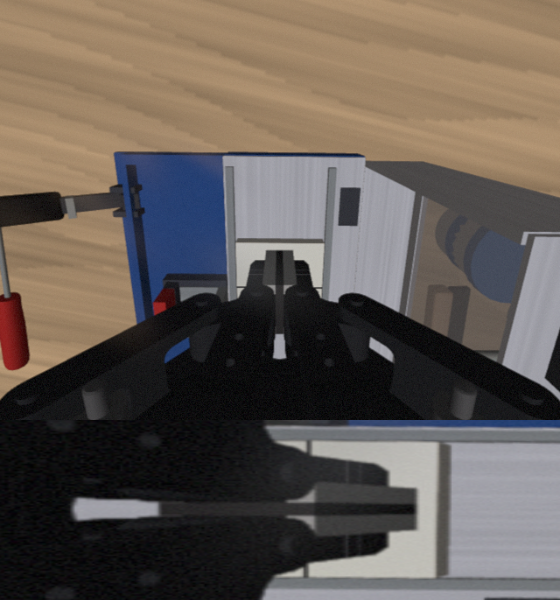

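Emit:
{"op": "move_arm", "data": {
  "targets": [
    [[0,0,60],[0,0,0],1],
    [[0,0,115],[0,0,0],1],
    [[0,0,145],[0,0,0],1],
    [[0,0,152],[0,0,0],1],
    [[0,0,152],[0,0,0],1]
  ]
}}

```text
clock: 23.4
tcp_pos: [0.3926, 0.0757, 0.022]
orientation: [-0.001, -0.116, 0.993, 0.001]
wrist_force: [-0.4, -0.1, 1.1]
finger_gap: -0.0
grip_force: 0.0
```

Emit:
{"op": "move_arm", "data": {
  "targets": [
    [[-20,0,0],[0,0,0],1],
    [[-30,0,0],[0,0,0],1],
    [[-40,0,0],[0,0,0],1],
    [[-48,0,0],[0,0,0],1],
    [[-48,0,0],[0,0,0],1]
  ]
}}

```text
clock: 24.02
tcp_pos: [0.4396, 0.0871, 0.022]
orientation: [-0.0, -0.116, 0.993, 0.001]
wrist_force: [0.6, 1.0, 0.4]
finger_gap: -0.0002
grip_force: 0.0
```

Run:
```python
from meas import *
look("top"); rows((152,36,47,ori(0,"y")))
```

```text
top red [101.5 -33.2] 5 [289, 256, 2, 3]
tile [(array([154.2,   2.7,  38.5]), 0.54), (array([222.2,  -1.2,  25. ]), 0.28)]
pointers [(array([-104.8,  106. ,   73.4]), 0.21)]
dark rows y [-17.  -16.5 -17.5 -16. ] [-9. -9. -9. -9.]
edges up -50.0 down -22.0
t 24.18 now press [152.1  62.2  48.3] toolz [ 0.  0. -1.] toolx [-0.  1.  0.] F [-1.4 -0.2  0.6]
[[-26.2, -0.2, 1.3], [0.01, -0.0, 0.01]]
```

Emit:
{"op": "move_arm", "data": {
  "targets": [
    [[-6,0,0],[0,0,0],1],
    [[-12,0,0],[0,0,0],1],
    [[-17,0,0],[0,0,0],1],
    [[-21,0,0],[0,0,0],1],
    [[-24,0,0],[0,0,0],1]
  ]
}}

```text
clock: 24.8
tcp_pos: [0.4624, 0.0926, 0.0217]
orientation: [-0.001, -0.116, 0.993, 0.001]
wrist_force: [-2.0, -0.6, 0.2]
finger_gap: -0.0002
grip_force: 0.6
```

Emit:
{"op": "move_arm", "data": {
  "targets": [
    [[20,0,-10],[0,0,0],1],
    [[60,0,-70],[0,0,0],1],
    [[80,0,-130],[0,0,0],1],
    [[80,0,-130],[0,0,0],1]
  ]
}}

```text
clock: 25.3
tcp_pos: [0.3865, 0.0737, 0.1559]
orientation: [0.003, -0.116, 0.993, 0.001]
wrist_force: [0.3, 0.5, 0.4]
finger_gap: 0.0004
grip_force: 0.0
```

Run:
```python
from meas import *
for n in ("top","top","wrist"): q,rect=look(n)
rows((152,110,49,ori(0,"y")))
q=env.read_camera("top"); o,P=press()
u,v=proj(q,P.apply([.152,-.03,.05])+o); u,v=int(u),int(v)
cv2.imwrite("pics/w8.png",cv2.resize(q["pixels"][v-35:v+35,u-35:u+35],(560,560),interpolation=cv2.INTER_CUBIC)[:,:,::-1]); print(u,v)
```

```text
top red [101.5 -33.2] 5 [289, 256, 2, 3]
top red [201.9 -34.2] 6 [253, 264, 2, 4]
tile [(array([150.9, -20. ,  37. ]), 0.88), (array([235. ,  -1.1, 242.7]), 0.41)]
pointers [(array([481.6, -52.9,   0. ]), 0.67)]
dark rows y [-23.  -22.5 -23.5 -22. ] [-13. -13. -13. -12.]
edges up -20.0 down 25.0
top red [101.1 -33.2] 4 [289, 256, 2, 3]
top red [201.9 -34.2] 6 [253, 264, 2, 4]
tile [(array([150.2, -18.4,  39. ]), 0.66)]
pointers []
dark rows y [-23.  -22.5 -23.5 -22. ] [-13. -13. -13. -12.]
edges up -20.0 down 25.5
tile [(array([153.1, -22.6,  36.4]), 0.74)]
pointers []
dark rows y [ 73.5  73.  -24.5  63. ] [-14. -12. -12. -11.]
edges up 64.0 down -26.0
t 25.75 now press [151.7 118.4 177.1] toolz [ 0.  0. -1.] toolx [-0.  1.  0.] F [-0.6 -0.9 -0.4]
[[-8.9, -0.2, 128.1], [0.02, -0.02, 0.01]]
271 262
```

View pics/w8.png

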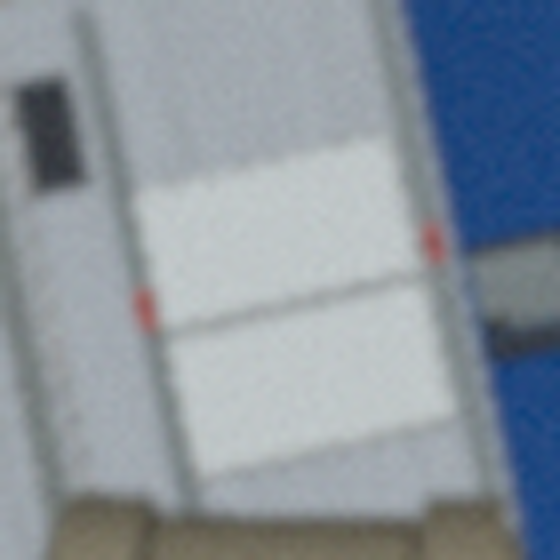

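Emit:
{"op": "move_arm", "data": {
  "targets": [
    [[-30,0,60],[0,0,0],1],
    [[-58,0,110],[0,0,0],1],
    [[-62,0,129],[0,0,0],1],
    [[-70,0,129],[0,0,0],1],
    [[-70,0,129],[0,0,0],1]
  ]
}}

```text
clock: 26.42
tcp_pos: [0.4537, 0.0903, 0.0235]
orientation: [0.0, -0.116, 0.993, 0.001]
wrist_force: [-0.2, 0.5, 0.7]
finger_gap: -0.0004
grip_force: 0.0
```

Run:
```python
from h import *
rows((152,29,48,ori(0,"y")))
o,P=press(); print(P.inv().apply(np.array([.4624,.0926,.0217])-o)*1000)
```

```text
t 26.43 now press [151.9  46.8  50. ] toolz [ 0. -0. -1.] toolx [-0.  1. -0.] F [0.5 0.1 0.7]
[[-17.8, 0.0, 2.0], [0.01, 0.0, 0.01]]
[152.15064261  37.86354268  21.7       ]
```

Emit:
{"op": "move_arm", "data": {
  "targets": [
    [[-8,0,2],[0,0,0],1],
    [[-12,0,2],[0,0,0],1],
    [[-15,0,2],[0,0,0],1],
    [[-17,0,2],[0,0,0],1],
    [[-17,0,2],[0,0,0],1]
  ]
}}

```text
clock: 27.05
tcp_pos: [0.4691, 0.0942, 0.0208]
orientation: [-0.0, -0.116, 0.993, 0.001]
wrist_force: [-1.3, 0.5, 1.2]
finger_gap: -0.0001
grip_force: 0.6
```

Emit:
{"op": "move_arm", "data": {
  "targets": [
    [[-1,0,0],[0,0,0],1],
    [[-1,0,0],[0,0,0],1],
    [[15,0,0],[0,0,0],1],
    [[50,0,-60],[0,0,0],1],
    [[80,0,-120],[0,0,0],1]
  ]
}}

```text
clock: 27.68
tcp_pos: [0.3954, 0.0765, 0.1312]
orientation: [-0.001, -0.116, 0.993, 0.001]
wrist_force: [1.4, -1.0, -0.1]
finger_gap: 0.0001
grip_force: 0.0
```

```bash
cat > fin.py <<'E'
from meas import *
for n in ("top","top","wrist"): look(n)
q=env.read_camera("top"); o,P=press(); C=np.asarray(q["extrinsics"])
# subpixel: redness along y at each pointer, darkness along y on tile
def prof(x,z,f):
    ys=np.arange(-60,0,.5); uv=np.array([proj(q,P.apply(np.array([x,y,z])/1000)+o) for y in ys],np.float32)
    return ys,f(cv2.remap(q["pixels"],uv[:,:1].copy(),uv[:,1:].copy(),cv2.INTER_CUBIC)[:,0].astype(float))
for x in (99,101,103,200,202,204):
    ys,g=prof(x,49,lambda c:np.clip(c[:,0]-c[:,1:].mean(1)-25,0,None)); print("ptr",x,round((ys*g).sum()/max(g.sum(),1e-6),1),round(g.sum()))
for x in (125,140,152,165,180):
    ys,g=prof(x,54,lambda c:c.mean(1)); w=np.clip(np.median(g)-15-g,0,None); i=np.argmin(np.where((ys>-48)&(ys<-10),g,999)); k=slice(max(i-8,0),i+9); b=np.clip(g[k].max()-g[k]-8,0,None); print("line",x,ys[i],round((ys[k]*b).sum()/b.sum(),1))
E
python3 fin.py
```

```text
top red [101.5 -33.2] 5 [289, 256, 2, 3]
top red [201.9 -34.2] 6 [253, 264, 2, 4]
tile [(array([150.7, -27.2,  39.9]), 0.85)]
pointers [(array([-176. ,  -21. ,   -1.4]), 0.69)]
dark rows y [-30.5 -31.  -30.  -31.5] [-12. -12. -12. -11.]
edges up -27.5 down 18.0
top red [101.5 -33.2] 5 [289, 256, 2, 3]
top red [201.9 -34.2] 6 [253, 264, 2, 4]
tile [(array([154.2, -28.6,  37.3]), 0.55)]
pointers [(array([235.3,  -0.3, 245.5]), 0.67), (array([-177. ,  -22.8,   -2.1]), 0.18)]
dark rows y [-30.5 -30.  -31.  -29.5] [-12. -12. -12. -11.]
edges up -27.5 down 17.5
tile [(array([152.4, -31.8,  38.4]), 0.56)]
pointers []
dark rows y [-30.5 -31.   69.5 -30. ] [-16. -14. -12. -11.]
edges up 61.0 down -32.0
ptr 99 -32.5 160
ptr 101 -32.7 494
ptr 103 -32.8 333
ptr 200 -33.8 450
ptr 202 -33.9 703
ptr 204 -33.8 270
line 125 -30.5 -30.5
line 140 -30.5 -30.2
line 152 -30.5 -30.3
line 165 -30.0 -30.1
line 180 -30.5 -30.5
```

Run:
```python
from h import *
rows((152,47,48,ori(0,"y")))
o,P=press(); print(P.inv().apply(np.array([.4691,.0942,.0208])-o)*1000)
```

```text
t 28.18 now press [151.8 106.2 155.8] toolz [ 0.  0. -1.] toolx [-0.  1.  0.] F [-0.3  0.3 -0.4]
[[-59.6, -0.4, 107.6], [0.02, -0.02, 0.01]]
[152.17500764  30.97518973  20.8       ]
```

Emit:
{"op": "move_arm", "data": {
  "targets": [
    [[-30,0,60],[0,0,0],1],
    [[-57,0,100],[0,0,0],1],
    [[-60,0,108],[0,0,0],1],
    [[-66,0,108],[0,0,0],1],
    [[-66,0,108],[0,0,0],1]
  ]
}}

```text
clock: 28.8
tcp_pos: [0.4614, 0.0921, 0.0239]
orientation: [0.0, -0.116, 0.993, 0.001]
wrist_force: [-0.2, 0.2, 0.4]
finger_gap: -0.0002
grip_force: 0.0
```

Run:
```python
from h import *
rows((152,27,48,ori(0,"y")))
```

```text
t 28.8 now press [151.9  39.   50.4] toolz [ 0. -0. -1.] toolx [-0.  1. -0.] F [0.2 0.1 0.4]
[[-11.9, 0.0, 2.4], [0.01, 0.01, 0.01]]
```

Emit:
{"op": "move_arm", "data": {
  "targets": [
    [[-5,0,2],[0,0,0],1],
    [[-9,0,2],[0,0,0],1],
    [[-11,0,2],[0,0,0],1],
    [[-12,0,2],[0,0,0],1],
    [[-12,0,2],[0,0,0],1]
  ]
}}

```text
clock: 29.42
tcp_pos: [0.4718, 0.0948, 0.0204]
orientation: [-0.001, -0.116, 0.993, 0.001]
wrist_force: [-2.7, -0.9, 1.7]
finger_gap: -0.0
grip_force: 1.0
```

Emit:
{"op": "move_arm", "data": {
  "targets": [
    [[15,0,0],[0,0,0],1],
    [[50,0,-60],[0,0,0],1],
    [[80,0,-120],[0,0,0],1],
    [[80,0,-120],[0,0,0],1]
  ]
}}

```text
clock: 29.92
tcp_pos: [0.3946, 0.076, 0.1438]
orientation: [0.002, -0.116, 0.993, 0.001]
wrist_force: [-0.5, 1.0, -0.9]
finger_gap: 0.0
grip_force: 0.0
```

```bash
python3 fin.py | grep -E "ptr|line|tile|dark"
```

```text
tile [(array([151.9, -29.8,  38.7]), 0.59)]
dark rows y [-32.5 -32.  -33.  -31.5] [-12. -12. -12. -11.]
tile [(array([153.3, -26.5,  38.6]), 0.97)]
dark rows y [-32.5 -32.  -33.  -31.5] [-13. -12. -12. -12.]
tile [(array([153.5, -34.9,  35.7]), 0.6)]
dark rows y [-34.  -33.5  68.  -33. ] [-16. -15. -13. -12.]
ptr 99 -32.4 179
ptr 101 -32.8 528
ptr 103 -33.2 320
ptr 200 -33.9 489
ptr 202 -33.8 730
ptr 204 -33.8 274
line 125 -32.0 -31.8
line 140 -32.0 -32.1
line 152 -32.0 -32.3
line 165 -32.5 -32.6
line 180 -33.5 -33.1
```

```bash
python3 -c "
from workcell import env
print(env.hand_in())"
```

```text
the job is handed in; nothing more can be done
None
```

The job is handed in, and the hand-in call returned no verdict. By my camera and force readings, the latch is clear (about 1 rad), the catch is fully in, the lid stands open (about 1.57 rad), the tile line is about 1 mm from the pointers, and the arm is clear of everything.

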